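# Seat the centrifuge rotor on its drive dogs and shut the lid

## Robot

A 6-joint arm with a two-finger parallel gripper is mounted at the origin on the work surface. World frame = base frame: x ahead of the robot, y to its left, z up, the work surface at z = 0. Lengths are in m, angles in rad, forces in N, time in s.
With the tool pointing down it reaches from about 0.275 to 0.75 m from the base axis. Payload 10.2 kg.
Tool frame: the origin (TCP) lies midway between the tips of the shut fingers; the grasp point (between the pads) lies 19 mm behind it (env.hold_point_z is the distance from the TCP to the grasp point, in m); z points along the fingers, y is the line along which they close (so a half turn about z gives the same grasp; the last joint's range is limited). The gripper opens to 85 mm and grips with 20 to 120 N. Pads are 22 mm wide; open, the fingers measure 114 mm over their backs; the gripper's body (76 mm by 85 mm) begins 54 mm behind the grasp point. The pads swing forward as they close: fully open they stand 13 mm farther back than shut.
Start: joints at [-1.455, 0.313, 1.498, -0, 1.331, -0.223], TCP at [0.174, -0.495, 0.231] pointing down, gripper open.
Joint ranges: [-2.94, 2.94], [-0.97, 2.17], [0.19, 2.56], [-1.23, 4.37], [0.02, 3.11], [-2.88, 2.88]. Speed limits (rad/s): [2.39, 2.39, 3.01, 3.14, 3.14, 3.14].

## Interface

Orientations are given as a unit quaternion [x, y, z, w].
In Python, from bench import env, kinematics, monitor, eyes, job gives the robot as it stands. The module is installed in compiled form; this text tells all that it offers. Calls block until the motion is done:
- env.reach(position, orientation): joint-space move of the TCP to a pose.
- env.movel(position, velocity=0.15, frame=None, guard=None): straight line of the TCP; frame=None keeps the orientation; velocity is the mean speed in m/s. With guard (N) it stops when the force on the tool has changed by that much, and returns True; else False.
- env.set_joints(angles): joint-space move.
- env.release() and env.close_gripper(effort=None): open the fingers fully, or close them until they stop; effort is the grip in N (None keeps the last).
- env.hold(seconds).
- kinematics.ik(position, orientation): joint angles nearest the present ones, or None.
- monitor.sense(): the state.
- eyes.grab_frame(name): name is "scene" or "top"; returns a dict with "frame" (420x560x3 uint8, red, green, blue), "mtx" (3x3 intrinsics, pixels), "k1" (the pictures are not rectified: a ray, as slopes to the right and down, at radius r is drawn at 1 + k1 r^2 times it, then the intrinsics apply), "view" (4x4, takes a point from world to camera coordinates). Camera axes: x right, y down, z forward; pixel columns grow to the right and rows downward; lengths in m; the calibration is good to about 2 mm. A picture is of the moment at which its call begins. There is no depth.
A pose or a line that the arm cannot do raises env.MotionError and nothing moves.
- job.hand_in(): hands the job in; it is judged then, once.
The state is a dict: "clock": time; "joints": joint angles; "qvel": joint speeds; "joint_efforts": joint torques, N m; "position": TCP position; "ee_rot": TCP orientation; "contact_force": force on the tool from outside, world axes, zero at the start; "ft_torque": the same for the moment, N m; "finger_gap": opening from 0.0 (shut) to 1.0 (fully open); "gripper_force": force on a finger pad.
Only numpy, scipy, OpenCV 4.12 (cv2) and the standard library are available. Lean on these libraries where they do the work, as an engineer would, in place of code of your own. Each camera call takes 0.05 s, during which the arm holds its last target. There are 200 camera calls.

## Task

The rotor of the centrifuge was put back after cleaning but is standing up on the two drive dogs of the spindle: push it round by its arms until its notches drop over the dogs, then press down on its cap until the taper snaps fully home. Then lower the lid shut without letting it slam, and leave the bottles, vials, buckets and carton where they stand.

Things in the scene. Friction and masses are not known exactly. Their poses are not given: they have to be found in the camera images.
- centrifuge: All sizes here in mm. Low centrifuge, white housing 125 high, fixed on the bench (height 0). Origin on the bench under the bowl's axis, z up; -x is the front with display and keys (housing reaches 145), +x the lid's hinge side (reaches 135), y along the hinge (120 each way). In the flat top deck, 125 above the bench, is an open round bowl, 180 across, about the axis.
- spindle_nose (a point): (mm) Centre of the drive spindle's upper face, on the bowl's axis, 85 above the bench; z up. Tapered bore 33 wide at the mouth, 36 deep. Two brass dogs stand on the face on its +x and -x sides: 10 wide, 21 to 41 out from the axis, 12 high, top edges bevelled. The motor's brake holds the spindle but slips above about 0.4 N m.
- rotor: (mm) Four-armed rotor, 0.22 kg, loose; origin at the centre of its flange's underside, z up its axis. Below it a tapered shank, 34 long, 32 wide at the flange, ending in a stud 13 long. The flange, 68 across, 13 thick, has two open notches 13 wide through its rim on its +x and -x sides, for the dogs, either way round. It starts standing on the dogs, origin 12 above the spindle face.
- rotor_arm (a point): (mm) End, 70 out from the axis and 12 above the rotor's origin, of one of the rotor's four equal blue arms; this one lies 45 degrees from the rotor's +x towards +y, the others every 90 degrees. Each arm is a bar 12 wide, 5 to 19 above the rotor's origin, out to 78, with an end block 18 wide from 62 to 78 out. Axes as the rotor's. A side push can hold the rotor up; let go.
- rotor_cap (a point): (mm) Middle of the top of the rotor's black cap, 30 across, 26 above the rotor's origin; a white line on it points to the two notches. With the notches over the dogs (1.5 play each side) the rotor drops by its weight to about 5 above the spindle face, onto the spring balls of a snap catch; 12 to 20 N down on the cap snaps it home, rotor's origin level with the face.
- lid (a joint): Angle of the centrifuge's lid in rad: 0 shut flat on the deck, 1.57 upright, 1.75 the end stop. A friction hinge keeps the lid where it is left; about 3 N near its free edge moves it when upright, less further down.
- lid_hinge (a point): (mm) Middle of the lid's hinge line, which runs along the centrifuge's y, 110 from the bowl's axis on its +x side, 126 above the bench; axes as the centrifuge's. The lid (white frame, clear round window, 0.35 kg) reaches 212 from it, is 220 wide; its outer face lies 11 off the plane through the hinge line. Shut, it points to -x with that face on top; upright, that face looks to +x.
- bucket_a: Bystander, loose (mm): empty aluminium swing bucket, cup 42 across and 62 high; origin at the centre of its underside.
- bucket_b: Bystander, loose (mm): empty aluminium swing bucket, like bucket_a; origin at the centre of its underside.
- vial_a: Bystander, loose (mm): small glass vial, 26 across and 52 high, blue cap; origin at the centre of its underside.
- vial_b: Bystander, loose (mm): small glass vial, 26 across and 52 high, red cap; origin at the centre of its underside.
- vial_c: Bystander, loose (mm): glass vial, 32 across and 60 high, green cap; origin at the centre of its underside.
- infusion_bottle: Bystander, loose (mm): clear glass infusion bottle, 72 across and 185 high; origin at the centre of its underside.
- amber_bottle: Bystander, loose (mm): amber glass jar, 52 across and 105 high, white cap; origin at the centre of its underside.
- carton: Bystander, loose (mm): white medicine carton with a blue band, 95 x 48 x 40; origin at the centre of its underside.
Things that resemble listed ones, but are neither listed nor needed, are in the scene too. There is more than one size of the rotor; the job needs the middle-sized.

How it is judged:
By the outcome, as a careful person would: the job done as asked, in the order asked, and still so for the second after the job is handed in, with the robot touching nothing.
It also fails if it takes over 64 s, if anything falls off the work surface, if the arm or the gripper's body presses on something with over 40 N, if the wrist force passes 120 N, or if a joint passes its speed limit or range.

## Working session

There is one attempt and no reset: what is moved stays moved. The work goes in short steps, each a Python script; the robot and the scene stay as the last script left them, time stands still between calls to the robot, and variables do not carry over. Pictures are saved under pics/ and viewed, at most 10 in all, crops included, and the job is handed in when it is done.

```bash
mkdir -p pics
python3 - <<'E'
from bench import env,kinematics,monitor,eyes,job
import cv2,numpy as np,pickle
for n in("scene","top"):
    d=eyes.grab_frame(n); pickle.dump(d,open(n+'.pkl','wb'))
    cv2.imwrite(f'pics/{n}0.png',cv2.resize(d['frame'][...,::-1],(800,600),interpolation=cv2.INTER_CUBIC))
    print(n,d['mtx'],d['k1'],d['view'])
s=monitor.sense();print(s)
E
```

```text
scene [[470.97602598   0.         281.71142617]
 [  0.         470.97602598 208.88116769]
 [  0.           0.           1.        ]] -0.08374192664285712 [[ 0.2483055   0.96854881  0.01604942 -0.1547413 ]
 [ 0.60298561 -0.1415772  -0.78508869 -0.23942706]
 [-0.75812449  0.20461941 -0.61917539  1.80114334]
 [ 0.          0.          0.          1.        ]]
top [[528.75833115   0.         273.62201119]
 [  0.         528.75833115 200.72085364]
 [  0.           0.           1.        ]] -0.09290398287663601 [[-0.01331769 -0.99986042 -0.01008818  0.0063467 ]
 [-0.99837113  0.01385626 -0.05534526  0.56200199]
 [ 0.05547732  0.00933468 -0.99841631  1.94687003]
 [ 0.          0.          0.          1.        ]]
{'clock': 0.1, 'joints': array([-1.45539278e+00,  3.13363344e-01,  1.49836230e+00, -4.16974332e-06,
        1.33100656e+00, -2.23390323e-01]), 'qvel': array([ 1.89804234e-05, -2.41450182e-03, -2.84029062e-03, -8.66465955e-04,
       -6.67344546e-04,  8.82869396e-06]), 'joint_efforts': array([ 2.02025978e-03, -4.12902474e+01, -2.60141838e+01, -1.53358324e-04,
        3.05712128e-03,  8.80301911e-06]), 'position': array([ 0.17444843, -0.49492234,  0.23080757]), 'ee_rot': array([ 9.85686372e-01,  1.68588409e-01,  2.87271070e-05, -5.69053132e-04]), 'contact_force': array([-1.0008118 , -0.02001127,  0.629894  ]), 'ft_torque': array([-0.03452378, -0.0010337 ,  0.00112684]), 'gripper_force': 0.0, 'finger_gap': 1.0000381890769439}
```

View pics/scene0.png

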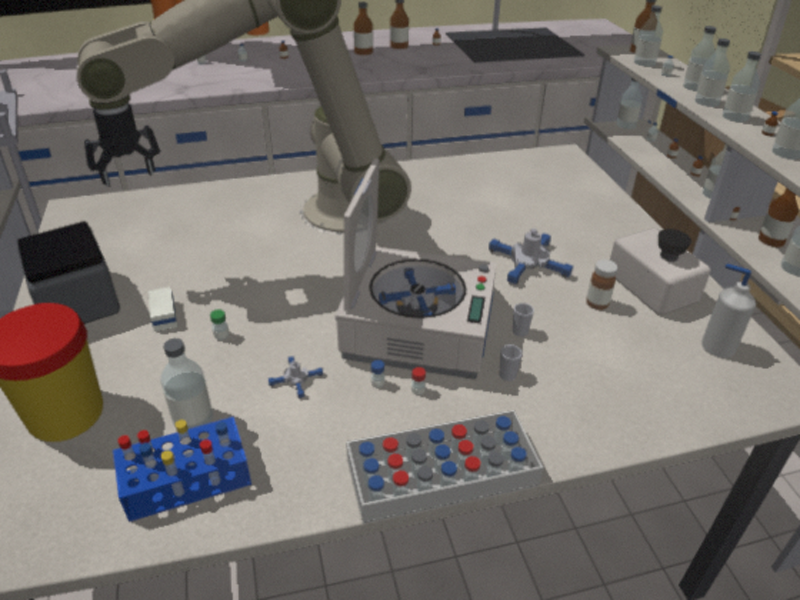

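View pics/top0.png

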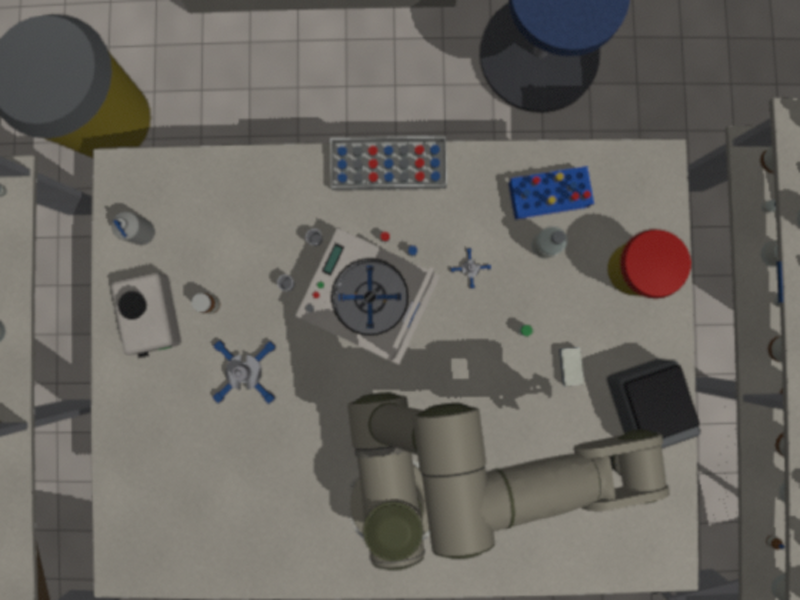

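Candidates for the rotor in the 800x600 top picture: a small four-armed rotor at (470,267), a large one at (243,370), and one in the bowl at (370,297). I choose the one in the bowl, since it is middle-sized and standing on the spindle. The lid is upright at about (415,315), with the hinge on the -y side and the display facing +y. Next is the close crop with measurements.

```bash
cat > h.py <<'E'
import numpy as np,cv2
def ray(d,uv):
    K,k1,V=d['mtx'],d['k1'],d['view']
    p=cv2.undistortPoints(np.array([[uv]],float),K,np.array([k1,0,0,0.]))[0,0] 
    R,t=V[:3,:3],V[:3,3]
    return -R.T@t, R.T@np.array([p[0],p[1],1])
def onz(d,uv,z):
    o,r=ray(d,uv); return o+r*(z-o[2])/r[2]
def px(d,P):
    P=np.atleast_2d(P).astype(float);V=d['view']
    return cv2.projectPoints(P,cv2.Rodrigues(V[:3,:3])[0],V[:3,3],d['mtx'],np.array([d['k1'],0,0,0.]))[0][:,0]
E
python3 - <<'E'
import pickle,cv2,numpy as np
from h import *
t=pickle.load(open('top.pkl','rb'));s=pickle.load(open('scene.pkl','rb'))
a=t['frame'][145:260,190:320];b=s['frame'][110:270,225:360]
a=cv2.resize(a,None,fx=4.5,fy=4.5,interpolation=cv2.INTER_CUBIC)[:518]
b=cv2.resize(b,None,fx=3.7,fy=3.7,interpolation=cv2.INTER_CUBIC)
cv2.imwrite('pics/a.png',a[...,::-1]);cv2.imwrite('pics/b.png',b[...,::-1])
# blue mask of arms
f=t['frame'].astype(int);m=((f[...,2]>f[...,0]+25)).astype(np.uint8)
n,l,st,c=cv2.connectedComponentsWithStats(m)
for i in range(1,n):
    x,y,w,h,A=st[i]
    if A>4 and 190<c[i][0]<320 and 145<c[i][1]<270: print(st[i],c[i],onz(t,c[i],.109))
print(onz(t,(259,207.5),.125))
E
```

```text
[286 172   6   7  32] [288.375   174.84375] [ 0.64796686 -0.05567759  0.109     ]
[316 187   7   3  14] [318.85714286 187.92857143] [ 0.59995983 -0.16284489  0.109     ]
[258 189   2  14  28] [258.5 195.5] [0.57608582 0.05108066 0.109     ]
[237 206  17   4  51] [244.35294118 207.50980392] [0.53424825 0.10161416 0.109     ]
[264 206  14   3  29] [270.44827586 207.44827586] [0.53320412 0.00935801 0.109     ]
[258 213   2  14  28] [258.5 219.5] [0.49121413 0.05208247 0.109     ]
[0.53288632 0.04921692 0.125     ]
```

View pics/a.png

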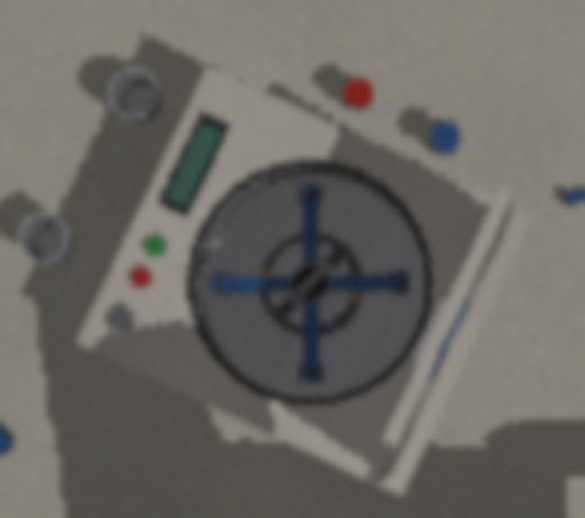

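View pics/b.png

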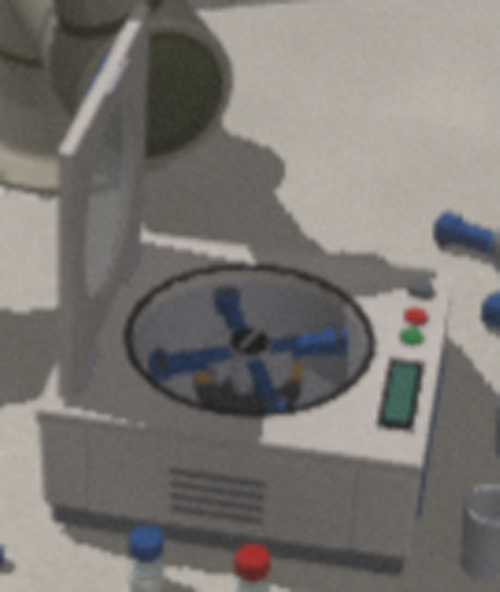

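Crop a (top) shows the rotor in the bowl with its cap at (311,283). The arms lie along the image axes and the notches and cap line run at 45° up-right, while brass glints sit near (268,270) and (355,297) on the display–hinge axis. Crop b (scene) shows brass at (203,378) and (296,370), with the upright lid's free edge running from (65,150) to (140,20).

Run:
```python
import pickle,cv2,numpy as np
from h import *
np.set_printoptions(precision=4,suppress=True)
t=pickle.load(open('top.pkl','rb'));s=pickle.load(open('scene.pkl','rb'))
ca=lambda x,y:(190+x/4.5-.5,145+y/4.5-.5); cb=lambda x,y:(225+x/3.7-.5,110+y/3.7-.5)
# front edge subpixel: gradient along rows
g=cv2.cvtColor(t['frame'],cv2.COLOR_RGB2GRAY).astype(float)
P=[]
for r in range(168,214):
    x0=ca(205+(145+0-r)*0,0)[0]; 
    xe=235.1+(r-160.1)*(207.3-235.1)/(221.2-160.1)
    xs=np.arange(int(xe)-5,int(xe)+6); gr=np.clip(g[r,xs+1]-g[r,xs-1],0,None)
    P.append(onz(t,((xs*gr**2).sum()/(gr**2).sum(),r),.125)[:2])
P=np.array(P); vx,vy,x0,y0=cv2.fitLine(P.astype(np.float32),cv2.DIST_HUBER,0,.001,.001).ravel()
c=onz(t,ca(311,281.5),.125)[:2]
n=np.array([-vy,vx]); dd=(np.array([x0,y0])-c)@n; n=-n*np.sign(dd)
print('yaw',np.degrees(np.arctan2(n[1],n[0])),'dist front',abs(dd),'c',c)
# brass
for nme,d in(('t',t),('s',s)):
    f=d['frame'].astype(int); m=((f[...,0]-f[...,2]>25)&(f[...,0]>f[...,1]+8)).astype(np.uint8)
    k,l,st,ce=cv2.connectedComponentsWithStats(m)
    q=px(d,[c[0],c[1],.095])[0]
    for i in range(1,k):
        if np.linalg.norm(ce[i]-q)<30: p=onz(d,ce[i],.095); print(nme,st[i][4],ce[i],p,np.degrees(np.arctan2(p[1]-c[1],p[0]-c[0])),np.linalg.norm(p[:2]-c))
def tri(a,b):
    o1,r1=ray(t,a);o2,r2=ray(s,b); A=np.stack([r1,-r2],1); k=np.linalg.lstsq(A,o2-o1,rcond=None)[0]
    return (o1+k[0]*r1+o2+k[1]*r2)/2,np.linalg.norm(o1+k[0]*r1-o2-k[1]*r2)
for a,b in(((515,205),(65,150)),((400,490),(138,20))): print('lid',tri(ca(*a),cb(*b)))
for lab,uv in(('vialred',(358,93)),('vialblue',(445,137))): print(lab,onz(t,ca(*uv),.052))
for uv in((133,95),(44,238)): print('bucket',onz(t,ca(*uv),.062))
```

```text
yaw -115.51167186946269 dist front 0.1462689113929991 c [0.5345 0.0506]
s 9 [304.5556 210.2222] [0.5471 0.0853 0.095 ] 69.95053249755652 0.03697031005743366
s 9 [279.3333 211.8889] [0.538  0.0133 0.095 ] -84.51885950811226 0.03744809609246924
lid (array([ 0.5767, -0.0958,  0.3364]), np.float64(0.006301340182707104))
lid (array([ 0.3822, -0.0091,  0.3241]), np.float64(0.015817267619984764))
vialred [0.6905 0.0133 0.052 ]
vialblue [ 0.6535 -0.0568  0.052 ]
bucket [0.6904 0.1955 0.062 ]
bucket [0.5753 0.2685 0.062 ]
```

```bash
cat >> h.py <<'E'
from scipy.spatial.transform import Rotation as Ro
C=np.array([.534,.0505]); YAW=np.radians(-115); A0=89.3; AT=20.0
def q(th):  # tool down, tool y along world angle th
    y=np.array([np.cos(th),np.sin(th),0]); z=np.array([0,0,-1.]); return Ro.from_matrix(np.stack([np.cross(y,z),y,z],1)).as_quat()
def push(deg,r=.064,o=.020,z=.103):
    t=np.radians(deg); return np.array([*(C+r*np.array([np.cos(t),np.sin(t)])+o*np.array([-np.sin(t),np.cos(t)])),z])
E
python3 - <<'E'
from bench import env,kinematics,monitor,eyes
from h import *
np.set_printoptions(precision=3,suppress=True)
S=monitor.sense
env.close_gripper(30)
p=S()['position'].copy();p[2]=.45
env.movel(p,.3)
a=push(106)
best=None
for s in(0,np.pi):
    Q=[kinematics.ik([*push(d)[:2],.2],q(np.radians(d)+s)) for d in(106,60,20)]
    print(s,Q)
    if all(x is not None for x in Q):
        m=max(abs(x[5]) for x in Q)
        if best is None or m<best[0]: best=(m,s)
s=best[1];print('s',s)
env.reach([*a[:2],.40],q(np.radians(106)+s)); print(S()['clock'],S()['position'],S()['contact_force'])
env.movel([*a[:2],.20],.25); print(S()['clock'])
g=env.movel(a,.08,guard=5); print(g,S()['clock'],S()['position'],S()['contact_force'],S()['joints'])
E
```

```text
0 [array([-0.02 ,  0.303,  1.595, -0.   ,  1.243, -1.87 ]), array([-0.001,  0.416,  1.435, -0.   ,  1.29 , -1.048]), array([-0.043,  0.489,  1.324, -0.   ,  1.328, -0.392])]
3.141592653589793 [array([-0.02 ,  0.303,  1.595, -0.   ,  1.243,  1.272]), array([-0.001,  0.416,  1.435, -0.   ,  1.29 ,  2.094]), array([-0.043,  0.489,  1.324, -0.   ,  1.328,  2.75 ])]
s 0
4.175 [0.497 0.106 0.4  ] [-0.691  0.249  0.404]
5.125
False 6.4833 [0.497 0.107 0.103] [-0.028  0.246 -0.291] [-0.02   0.419  1.71  -0.     1.012 -1.87 ]
```

Run:
```python
from bench import env,kinematics,monitor,eyes
from h import *
import pickle
np.set_printoptions(precision=2,suppress=True)
S=monitor.sense
for d in [98,91,84,77,70,63,56,49,42,36,30,26,23,21]:
    g=env.movel(push(d),.06 if d>26 else .03,frame=q(np.radians(d)),guard=5)
    s=S();print(d,g,round(s['clock'],2),s['contact_force'],s['ft_torque'][2])
    if g: break
env.movel(push(d+12),.1,frame=q(np.radians(d+12)))
d=eyes.grab_frame('top');pickle.dump(d,open('top1.pkl','wb'))
e=eyes.grab_frame('scene');pickle.dump(e,open('s1.pkl','wb'))
a=cv2.resize(d['frame'][160:250,205:315],None,fx=4,fy=4,interpolation=cv2.INTER_CUBIC)
b=cv2.resize(e['frame'][155:245,250:340],None,fx=4,fy=4,interpolation=cv2.INTER_CUBIC)
cv2.imwrite('pics/p1.png',np.hstack([a,b])[...,::-1]);print(S()['clock'])
```

```text
98 False 6.79 [0.37 0.84 0.04] -0.02870739960717053
91 False 7.08 [-0.46 -0.07 -1.36] 0.02233160885844181
84 False 7.36 [-0.16  0.23 -0.47] 0.0021810290967292567
77 False 7.64 [ 0.19 -0.43 -0.64] -0.007573674637099499
70 False 7.92 [ 0.35  0.63 -0.62] -0.02487694861928544
63 False 8.21 [0.7  0.58 0.67] -0.014146464353604471
56 False 8.49 [-0.37  0.34 -0.35] 0.049432243162055356
49 False 8.78 [-0.    0.39 -0.76] -0.009302937272996158
42 False 9.06 [-0.61 -0.22 -0.44] 0.0019748855847146717
36 False 9.32 [ 0.32 -0.43 -0.63] -0.0057081499953334225
30 False 9.59 [-1.27  1.44 -0.75] 0.03902321854682823
26 False 9.9 [-3.25  4.06 -0.61] -0.06542837288798749
23 False 10.17 [-3.59  3.86  0.19] -0.009844888861622905
21 False 10.42 [-2.88  3.56 -1.97] -0.04321864087392799
10.875
```

View pics/p1.png

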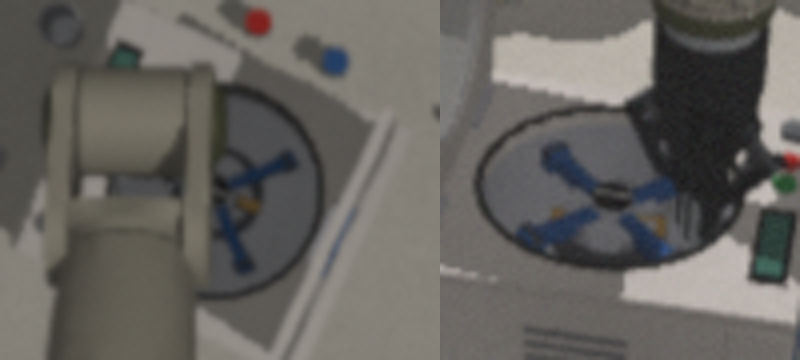

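The top half shows the arms at (285,160) and (240,262), with a brass dog at (248,205) midway between them, so the notch is over the dog. I'll probe the cap height to see whether the rotor has dropped.

Run:
```python
from bench import env,kinematics,monitor,eyes
from h import *
np.set_printoptions(precision=4,suppress=True)
S=monitor.sense
p=S()['position'].copy();p[2]=.15
env.movel(p,.12)
th=YAW+np.pi/2
env.movel([*C,.15],.15,frame=q(th))
env.movel([*C,.13],.1)
g=env.movel([*C,.107],.02,guard=4); s=S();print(g,s['clock'],s['position'],s['contact_force'])
```

```text
True 13.6417 [0.5336 0.0505 0.1161] [0.6201 0.5292 0.6464]
```

The cap is at z=0.116, so the rotor has dropped onto the catch. Now I press it home.

Run:
```python
from bench import env,kinematics,monitor,eyes
from h import *
np.set_printoptions(precision=4,suppress=True)
S=monitor.sense
g=env.movel([*C,.1085],.015,guard=28); s=S();print(g,s['clock'],s['position'],s['contact_force'])
env.movel([*C,.125],.05)
g=env.movel([*C,.1085],.03,guard=5); s=S();print(g,s['clock'],s['position'],s['contact_force'])
env.movel([*C,.15],.1)
```

```text
True 14.125 [0.5341 0.0504 0.111 ] [-1.7827  0.7714  6.0456]
True 15.0333 [0.5339 0.0505 0.1111] [-1.5     0.5315  6.0634]
```

The cap now stays at z=0.111, so the rotor is home. Next is the lid, pushed from behind along its arc.

```bash
cat >> h.py <<'E'
U=-np.array([np.cos(YAW),np.sin(YAW)]); H=C-.110*U
def lidp(deg,d=.195,h=.011,back=0):
    f=np.radians(deg); u=d*np.cos(f)-.011*np.sin(f)-h-back; w=d*np.sin(f)+.011*np.cos(f)
    return np.array([*(H+u*U),.126+w])
E
python3 - <<'E'
from bench import env,kinematics,monitor,eyes
from h import *
np.set_printoptions(precision=3,suppress=True)
S=monitor.sense
env.movel([*C,.44],.3)
p=lidp(90,back=.035)
th=YAW+np.pi/2
env.reach([*p[:2],.44],q(th)); print(S()['clock'],S()['joints'])
g=env.movel(p,.15,guard=6); print(g,S()['clock'],S()['position'],S()['contact_force'])
for d in range(90,-1,-10):
    if kinematics.ik(lidp(d),q(th)) is None: print('noik',d)
if not g:
  for d in list(range(90,9,-10)):
    g=env.movel(lidp(d),.07,guard=12)
    s=S();print(d,g,round(s['clock'],2),s['position'],s['contact_force'])
    if g: break
d=eyes.grab_frame('scene');cv2.imwrite('pics/l1.png',d['frame'][60:300,150:450][...,::-1])
E
```

```text
17.4 [-0.461  0.149  1.174  0.     1.819 -0.024]
False 18.3417 [ 0.464 -0.101  0.322] [-0.169  0.319  0.251]
90 False 18.99 [ 0.478 -0.069  0.321] [ 0.096 -0.51   0.536]
80 False 19.62 [ 0.493 -0.038  0.32 ] [-0.375 -0.112 -0.603]
70 False 20.26 [ 0.507 -0.008  0.313] [ 0.121 -0.074  0.48 ]
60 False 20.89 [0.52  0.021 0.3  ] [-0.306 -0.178  0.763]
50 False 21.52 [0.532 0.047 0.282] [-0.146  0.837  0.101]
40 False 22.16 [0.543 0.07  0.26 ] [-0.637 -0.742 -0.297]
30 False 22.79 [0.552 0.089 0.233] [ 0.677  0.744 -0.036]
20 False 23.43 [0.559 0.104 0.203] [-0.76  -0.352 -0.101]
10 False 24.06 [0.563 0.113 0.171] [-1.223 -0.011 -0.066]
```

View pics/l1.png

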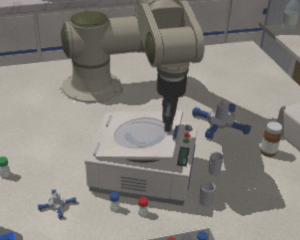

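The picture shows the lid nearly down, with the finger on its free edge at about (170,128). I continue slowly until it shuts.

Run:
```python
from bench import env,kinematics,monitor,eyes
from h import *
np.set_printoptions(precision=4,suppress=True)
S=monitor.sense
for d in (6,3,1):
    g=env.movel(lidp(d),.03,guard=10);s=S();print(d,g,round(s['clock'],2),s['position'],s['contact_force'])
    if g:break
if not g:
    p=lidp(0);p[2]-=.006
    g=env.movel(p,.015,guard=10);s=S();print('end',g,round(s['clock'],2),s['position'],s['contact_force'])
p=S()['position'].copy()
env.movel([p[0],p[1],.30],.15)
env.reach([.30,-.40,.35],q(YAW+np.pi/2));print(S()['clock'])
d=eyes.grab_frame('scene');e=eyes.grab_frame('top')
a=cv2.resize(e['frame'][145:260,190:320],None,fx=3,fy=3,interpolation=cv2.INTER_CUBIC)
b=cv2.resize(d['frame'][155:270,225:360],None,fx=3,fy=3,interpolation=cv2.INTER_CUBIC)
cv2.imwrite('pics/f.png',np.hstack([a,b])[...,::-1])
```

```text
6 False 24.72 [0.5643 0.1156 0.1573] [-1.0501 -0.3306  0.1201]
3 False 25.21 [0.5649 0.1168 0.147 ] [ 0.3587  0.3539 -0.239 ]
1 False 25.58 [0.5651 0.1174 0.1402] [ 0.3089 -0.0884  0.7527]
end True 25.98 [0.5655 0.1175 0.1371] [-2.1311  0.2884  6.5451]
29.3083
```

View pics/f.png

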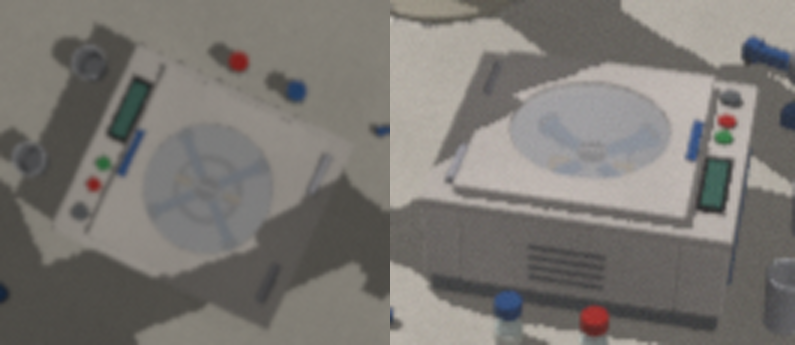

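The lid is shut flat, with the firm stop at z=0.137. The rotor shows through the window at (207,187) with its notches on the dogs, and the nearby vials and buckets are where they were.

```bash
python3 -c "
from bench import job
print(job.hand_in())"
```

```text
the job is handed in; nothing more can be done
None
```

The rotor is turned onto its dogs and pressed fully home, the lid was lowered shut without slamming, no bystander was touched as far as the pictures show, and the job was handed in at about 29 s.

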